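# Set two spice jars for the picture and hold the camera mast up

### The job

Stand exactly two of the three spice jars upright in the wooden tray for the picture and let go of them, leaving the third jar where it is. Then squeeze the button on the head fully in of the little telescoping camera stand and, keeping it squeezed, draw the mast up past its first stop to the second stop, which is the end of its travel. Finish while still holding it there with the button squeezed (do not let go: it would sink back), and leave the shaker and everything else standing about undisturbed.

Things in the scene. Friction and masses are not known exactly. Their poses are not given: they have to be found in the camera images.
- jar_1_mid (a point): spice jar: glass cylinder with a paper label and a wide dark cap as broad as the jar, 41 mm diameter, 105 mm tall, loose, upright, 0.08 to 0.15 kg. Any of the three jars will do. This point is its centre, on its axis half-way up (52 mm above its underside); z is up its axis.
- jar_2_mid (a point): spice jar: glass cylinder with a paper label and a wide dark cap as broad as the jar, 41 mm diameter, 105 mm tall, loose, upright, 0.08 to 0.15 kg. Any of the three jars will do. This point is its centre, on its axis half-way up (52 mm above its underside); z is up its axis.
- jar_3_mid (a point): spice jar: glass cylinder with a paper label and a wide dark cap as broad as the jar, 41 mm diameter, 105 mm tall, loose, upright, 0.08 to 0.15 kg. Any of the three jars will do. This point is its centre, on its axis half-way up (52 mm above its underside); z is up its axis.
- jar_1: the same jar 1; the origin is the centre of its underside.
- jar_2: the same jar 2; the origin is the centre of its underside.
- jar_3: the same jar 3; the origin is the centre of its underside.
- shaker_mid (a point): NOT a jar: a shaker with a domed pale metal top and no label, 44 mm diameter, 90 mm tall, loose; leave it. The point is its centre, 45 mm above its underside. It may stand at any of the four spots where the jars stand.
- tray: open wooden tray, fixed to the worktop, 100 (its x) x 170 (its y) mm outside, 22 mm high, walls and floor 5 mm thick, so 90 x 160 mm inside. Origin: centre of its underside; z up. Two jars fit side by side along its y, for example 38 mm either side of the centre.
- camera_stand: telescoping camera stand, fixed: black weighted foot 104 mm across, aluminium tube 27 mm thick, black collar whose top is 129 mm above the worktop; above it the movable mast with a black head and a small grey camera on a side arm. Origin: centre of the underside of the foot, z up. The camera sits on the head's +x side, from 39 to 85 mm out from the mast's axis and 26 mm wide plus a lens on its +y side, 168 mm at its highest with the mast down.
- head_grip (a point): centre of the head, a black block 28 (x) x 32 (y) x 52 (z) mm on the mast; it is 160 mm above the worktop with the mast down and rises with it. Axes as the stand's. Grip it across its y (one finger on the button at -y, the other on the plain face at +y) so that the grip itself presses the button; the two measure 38 mm across with the button out, 33 mm with it in.
- button_face (a point): middle of the outer face of the release button, a metal button 16 mm wide (x) and 30 mm tall in the -y face of the head, standing 6 mm out of it.
- release_button (a joint): travel of the release button in m: 0 out, 0.005 fully in. A spring pushes it out (about 3 N at first, 7 N fully in). From about 0.0035 the catch is free.
- mast (a joint): height of the mast in m: 0 fully down (start, locked), 0.045 first stop, 0.090 second stop (end of travel). Unless the button is kept in, the catch locks the mast at 0 and again at the first stop; with the button kept in it runs freely past the first stop. There is no catch at the second stop. The mast weighs about 0.27 kg and sinks if let go.
- garlic: garlic bulb, 50 mm across, loose, to be left alone.
- timer: round kitchen timer, 66 mm across, 48 mm tall, loose, to be left alone.
- salt_pot: lidded terracotta salt pot, 66 mm across, 68 mm tall, loose, to be left alone.
- bowl: white bowl, 130 mm across, 55 mm tall, loose, to be left alone.
- spoon: wooden spoon lying flat, 295 mm long, loose, to be left alone.
Things that resemble listed ones, but are neither listed nor needed, are in the scene too. What is shaped like the jar_2 but blue or pink is not meant. Leave any yellow look-alike of the jar_3 alone.

How it is judged:
On the way, in this order (a step that is already met when the one before it is completed fails the run):
1. two jars stand upright in the tray, let go, the third where it was, and the mast is still down (((x of jar_1_mid in the frame of tray between -0.027 and 0.027 m and y of jar_1_mid in the frame of tray between -0.062 and 0.062 m and height (world z) of jar_1_mid between 0.052 and 0.063 m and angle between each of jar_1_mid, jar_2_mid, jar_3_mid's own z axis and vertical below 0.1 rad and x of jar_2_mid in the frame of tray between -0.027 and 0.027 m and y of jar_2_mid in the frame of tray between -0.062 and 0.062 m and height (world z) of jar_2_mid between 0.052 and 0.063 m and distance of jar_3_mid from where it was at the start of the episode below 0.03 m) or (x of jar_1_mid in the frame of tray between -0.027 and 0.027 m and y of jar_1_mid in the frame of tray between -0.062 and 0.062 m and height (world z) of jar_1_mid between 0.052 and 0.063 m and angle between each of jar_1_mid, jar_3_mid, jar_2_mid's own z axis and vertical below 0.1 rad and x of jar_3_mid in the frame of tray between -0.027 and 0.027 m and y of jar_3_mid in the frame of tray between -0.062 and 0.062 m and height (world z) of jar_3_mid between 0.052 and 0.063 m and distance of jar_2_mid from where it was at the start of the episode below 0.03 m) or (x of jar_2_mid in the frame of tray between -0.027 and 0.027 m and y of jar_2_mid in the frame of tray between -0.062 and 0.062 m and height (world z) of jar_2_mid between 0.052 and 0.063 m and angle between each of jar_2_mid, jar_3_mid, jar_1_mid's own z axis and vertical below 0.1 rad and x of jar_3_mid in the frame of tray between -0.027 and 0.027 m and y of jar_3_mid in the frame of tray between -0.062 and 0.062 m and height (world z) of jar_3_mid between 0.052 and 0.063 m and distance of jar_1_mid from where it was at the start of the episode below 0.03 m)) and contact force between the fingers and jar_1 below 0.3 N and contact force between the fingers and jar_2 below 0.3 N and contact force between the fingers and jar_3 below 0.3 N and linear speed of each of jar_1, jar_2, jar_3 below 0.03 m/s and value of joint mast below 0.01 m), for 0.2 s.
2. the button is squeezed in with the mast still down (value of joint release_button above 0.003 m and value of joint mast below 0.015 m), for 0.05 s.
3. the mast is held at its second stop (value of joint mast above 0.085 m and value of joint release_button above 0.0042 m and contact force between the fingers and camera_stand above 3 N), for 0.2 s.
At the end, for the whole second after the job is handed in: Two jars stand upright (within 0.1 rad) on the tray's floor, at rest and untouched, the third stands within 30 mm of its start; the mast is still, at 85 mm or more of its 90 mm, the button at least 4.2 mm of its 5 mm in, and the fingers press on the head with more than 3 N; no jar touches the stand (all of step 3 and ((x of jar_1_mid in the frame of tray between -0.027 and 0.027 m and y of jar_1_mid in the frame of tray between -0.062 and 0.062 m and height (world z) of jar_1_mid between 0.052 and 0.063 m and angle between each of jar_1_mid, jar_2_mid, jar_3_mid's own z axis and vertical below 0.1 rad and x of jar_2_mid in the frame of tray between -0.027 and 0.027 m and y of jar_2_mid in the frame of tray between -0.062 and 0.062 m and height (world z) of jar_2_mid between 0.052 and 0.063 m and distance of jar_3_mid from where it was at the start of the episode below 0.03 m) or (x of jar_1_mid in the frame of tray between -0.027 and 0.027 m and y of jar_1_mid in the frame of tray between -0.062 and 0.062 m and height (world z) of jar_1_mid between 0.052 and 0.063 m and angle between each of jar_1_mid, jar_3_mid, jar_2_mid's own z axis and vertical below 0.1 rad and x of jar_3_mid in the frame of tray between -0.027 and 0.027 m and y of jar_3_mid in the frame of tray between -0.062 and 0.062 m and height (world z) of jar_3_mid between 0.052 and 0.063 m and distance of jar_2_mid from where it was at the start of the episode below 0.03 m) or (x of jar_2_mid in the frame of tray between -0.027 and 0.027 m and y of jar_2_mid in the frame of tray between -0.062 and 0.062 m and height (world z) of jar_2_mid between 0.052 and 0.063 m and angle between each of jar_2_mid, jar_3_mid, jar_1_mid's own z axis and vertical below 0.1 rad and x of jar_3_mid in the frame of tray between -0.027 and 0.027 m and y of jar_3_mid in the frame of tray between -0.062 and 0.062 m and height (world z) of jar_3_mid between 0.052 and 0.063 m and distance of jar_1_mid from where it was at the start of the episode below 0.03 m)) and linear speed of each of jar_1, jar_2, jar_3 below 0.03 m/s and contact force between the fingers and jar_1 below 0.3 N and contact force between the fingers and jar_2 below 0.3 N and contact force between the fingers and jar_3 below 0.3 N and velocity of joint mast between -0.02 and 0.02 m/s and contact force between each of jar_1, jar_2, jar_3 and camera_stand below 0.3 N); the arm keeps its last pose, push and grip.
It fails at once if the shaker, garlic, timer, salt pot, bowl or spoon is disturbed (moved over 30 mm) (distance of any of shaker_mid, garlic, timer, salt_pot, bowl, spoon from where it was at the start of the episode above 0.03 m).
It also fails if it takes over 61 s, if anything falls off the work surface, if the arm or the gripper's body presses on something with over 40 N, if the wrist force passes 120 N, or if a joint passes its speed limit or range.

### The arm

A 6-joint arm with a two-finger parallel gripper is mounted at the origin on a cart in front of the work surface, level with it; the furniture and walls round the work are solid. World frame = base frame: x ahead of the robot, y to its left, z up, the work surface at z = 0. Lengths are in m, angles in rad, forces in N, time in s.
With the tool pointing down it reaches from about 0.35 to 1 m from the base axis. Payload 7.1 kg.
Tool frame: the origin (TCP) lies on the front face of the gripper's body, between the roots of the fingers; the fingertips stand 73 mm ahead of it and the grasp point (between the pads) lies arm.grasp_offset ahead of it (arm.grasp_offset is the distance from the TCP to the grasp point, in m); z points along the fingers, y is the line along which they close (so a half turn about z gives the same grasp; the last joint's range is limited). The gripper opens to 85 mm and grips with 20 to 120 N. Pads are 22 mm wide; open, the fingers measure 114 mm over their backs; the gripper's body (76 mm by 85 mm) begins 54 mm behind the grasp point. The pads swing forward as they close: fully open they stand 13 mm farther back than shut.
Start: joints at [-1.162, 0.423, 1.63, -0, 1.089, -0.019], TCP at [0.259, -0.569, 0.304] pointing down, gripper open.
Joint ranges: [-3, 3], [-0.9, 2.11], [0.09, 2.58], [-1.31, 4.45], [0.11, 2.69], [-2.54, 2.54]. Speed limits (rad/s): [2.39, 2.39, 3.01, 3.14, 3.14, 3.14].

### API

Orientations are given as a rotation vector (axis times angle).
In Python, from workcell import arm gives the robot as it stands.
- The arm moves only by the tool jog_arm, never from a script. Its argument "deltas" is a list of rows, each an object with "translation": the shift along the tool's x, y, z in m, a list of three; "turn": the turn, a rotation vector about the tool's x, y, z in rad, a list of three. In form: [{"translation": [tx, ty, tz], "turn": [ax, ay, az]}, ...]. A call has 1 to 5 rows; each row shifts and turns the commanded pose from where the row before left it, along the tool's axes as they then stand; what a row does not reach is not made up. A row lasts 1/8 s, in which the tool goes at most 62.5 mm and 10.7 degrees, less where a joint would pass 70% of its speed; a pose out of reach is approached as far as the arm can. A call with a gripper value outside its range is refused whole. "hand" is the opening, from -1 (shut) to 1 (fully open), set as the call begins (left out, the last holds). The fingers move at their own pace and stop on an object; "force" is the grip in N (left out, the last holds). Time passes only in rows, so rows that do not move let the fingers close. It gives the time, the measured TCP pose, the force, the opening and the grip force at its end, in the units of the state.
- arm.state(): the state, without advancing time (a new reading comes with each control period).
- arm.snapshot(name): name is "scene" or "side" or "wrist"; returns the picture (480x640x3 uint8, red, green, blue); there is no depth.
- arm.camera_model(name): a dict with "fovy" (degrees; the focal length in pixels is half the picture's height over the tangent of half this angle, whatever the lens; pixels are square), "cx", "cy" (the principal point, pixels), "R" (3x3) and "t" (3): a world point X has camera coordinates R X + t; the wrist camera has in their place "tool_from_camera" (4x4, takes a point from camera to tool coordinates, whose origin is the TCP and whose axes are the flange's). Camera axes: x right, y down, z forward; pixel columns grow to the right and rows downward; lengths in m; the calibration is good to about 2 mm. A picture is of the moment at which its call begins: read the wrist's pose just before it. camera_model takes no time and is no camera call.
- arm.finish_job(): hands the job in; it is judged then, once.
Trained networks look in the newest picture that a camera, given by its name, has taken for a name from the list of things; names that differ only in an ending like _2 or _b are one class to them, and where a whole thing is asked for, a point or a joint stands for the part that bears it (a point fixed in the world has none). Each returns a list of dicts, best first, with "p" (0 to 1); they miss things now and then, are a little off and sometimes report something else, mostly with a low value. They report only what shows in the picture. A call takes as long as a camera call. They do not tell look-alikes from the thing itself.
- arm.search_frame(camera, thing): "extent" ([left, top, right, bottom] as shares, 0 to 1, of the picture: columns of its width, rows of its height, round what is visible of it).
The state is a dict: "t": time; "qpos": joint angles; "qd": joint speeds; "joint_torque": joint torques, N m; "tcp_pos": TCP position; "orientation": TCP orientation; "force": force on the tool from outside, world axes, zero at the start; "torque": the same for the moment, N m; "gripper_width": finger opening in m; "grasp_force": force on a finger pad.
Only numpy, scipy, OpenCV 4.12 (cv2) and the standard library are available. Lean on these libraries where they do the work, as an engineer would, in place of code of your own. Each camera call takes 0.05 s, during which the arm holds its last target. There are 200 camera calls.

## Working session

There is one attempt and no reset: what is moved stays moved. The work goes in short steps, Python scripts to look and compute and a tool call to move; the robot and the scene stay as the last step left them, time stands still between calls to the robot, and variables do not carry over. Pictures are saved under pics/ and viewed, at most 10 in all, crops included, and the job is handed in when it is done.

Besides the shell and the picture viewer there is one more tool, called after "Emit:" as name([rows], argument=value, ...), one row to a line, values as JSON. jog_arm: Moves the arm, as the interface text tells. Its arguments: {"type":"object","properties":{"deltas":{"type":"array"},"hand":{"type":"number"},"force":{"type":"number"}},"required":["deltas"]}

```bash
mkdir -p pics
cat > h.py <<'E'
import numpy as np, cv2
from workcell import arm
from scipy.spatial.transform import Rotation as Rn
def snap(c,f=None):
    im=arm.snapshot(c)
    if f: cv2.imwrite('pics/'+f,im[:,:,::-1])
    return im
def cam(c):
    m=arm.camera_model(c); f=240/np.tan(np.radians(m['fovy'])/2)
    if c=='wrist':
        s=arm.state(); T=np.eye(4);T[:3,:3]=Rn.from_rotvec(s['orientation']).as_matrix();T[:3,3]=s['tcp_pos']
        W=T@np.array(m['tool_from_camera']); R=W[:3,:3].T; t=-R@W[:3,3]
    else: R=np.array(m['R']);t=np.array(m['t'])
    return f,m['cx'],m['cy'],R,t
def onz(c,u,v,z):
    f,cx,cy,R,t=cam(c) if isinstance(c,str) else c
    d=R.T@np.array([(u-cx)/f,(v-cy)/f,1]); o=-R.T@t
    return o+d*(z-o[2])/d[2]
def proj(c,X):
    f,cx,cy,R,t=cam(c) if isinstance(c,str) else c
    p=R@np.array(X)+t; return np.array([cx+f*p[0]/p[2],cy+f*p[1]/p[2]])
def px(e): return np.array(e)*[640,480,640,480]
E
python3 - <<'E'
from h import *
print(arm.state(), arm.grasp_offset)
a=snap('scene');
for n in ['jar_1','shaker_mid','tray','camera_stand','head_grip','button_face','garlic','bowl']:
    print(n,[(px(d['extent']).round().tolist(),round(d['p'],2)) for d in arm.search_frame('scene',n)])
b=snap('side')
for n in ['jar_1','shaker_mid','tray','camera_stand','head_grip']:
    print('side',n,[(px(d['extent']).round().tolist(),round(d['p'],2)) for d in arm.search_frame('side',n)])
cv2.imwrite('pics/a.png',a[:,:,::-1]);cv2.imwrite('pics/b.png',b[:,:,::-1])
for c in('scene','side'):
    f,cx,cy,R,t=cam(c);print(c,f,cx,cy,-R.T@t,R.round(3).tolist())
print(arm.camera_model('wrist'))
E
```

```text
{'t': 0.0, 'qpos': array([-1.16199011e+00,  4.23851982e-01,  1.63071765e+00,  4.53697364e-05,
        1.08859991e+00, -1.89961523e-02]), 'qd': array([-6.31797168e-04, -4.67306354e-04, -1.58731944e-03, -5.15962984e-05,
        7.35910989e-04, -2.92844862e-04]), 'joint_torque': array([-4.65391313e-04, -5.57374978e+01, -2.81738663e+01, -1.29596406e-04,
        7.43493059e-03, -3.77744172e-06]), 'tcp_pos': array([ 0.25915057, -0.56824724,  0.30312779]), 'orientation': array([-3.06848411e+00, -6.66515379e-01,  4.17596060e-04]), 'force': array([ 0.20028052,  0.48217295, -0.13259667]), 'torque': array([0.00281863, 0.00064978, 0.05758237]), 'grasp_force': 0.0, 'gripper_width': 0.08558617662404897} 0.0539
jar_1 [([232.0, 306.0, 259.0, 345.0], 0.93), ([242.0, 347.0, 266.0, 391.0], 0.88), ([262.0, 321.0, 284.0, 363.0], 0.87), ([375.0, 161.0, 387.0, 197.0], 0.75), ([318.0, 286.0, 336.0, 326.0], 0.59), ([366.0, 206.0, 384.0, 246.0], 0.59), ([273.0, 254.0, 294.0, 290.0], 0.56)]
shaker_mid [([277.0, 290.0, 294.0, 326.0], 0.95)]
tray [([308.0, 246.0, 378.0, 297.0], 0.77)]
camera_stand [([382.0, 158.
[... 983 characters left out ...]
 1.05955654] [[-0.818, -0.576, 0.015], [-0.372, 0.509, -0.776], [0.439, -0.64, -0.63]]
side 570.961038319536 329.2149944629271 239.34249504036976 [-0.136136    1.0726478   0.58108071] [[-0.848, -0.529, -0.026], [-0.173, 0.324, -0.93], [0.501, -0.784, -0.366]]
{'fovy': 60.27226317507137, 'cx': 316.6132436074092, 'cy': 240.66498590586912, 'tool_from_camera': array([[-1.14793544e-03, -9.63546872e-01, -2.67537115e-01,
         6.78480737e-02],
       [ 9.99999020e-01, -1.32052947e-03,  4.65197954e-04,
        -8.54757091e-04],
       [-8.01530677e-04, -2.67536319e-01,  9.63547443e-01,
        -6.95853064e-02],
       [ 0.00000000e+00,  0.00000000e+00,  0.00000000e+00,
         1.00000000e+00]])}
```

View pics/a.png

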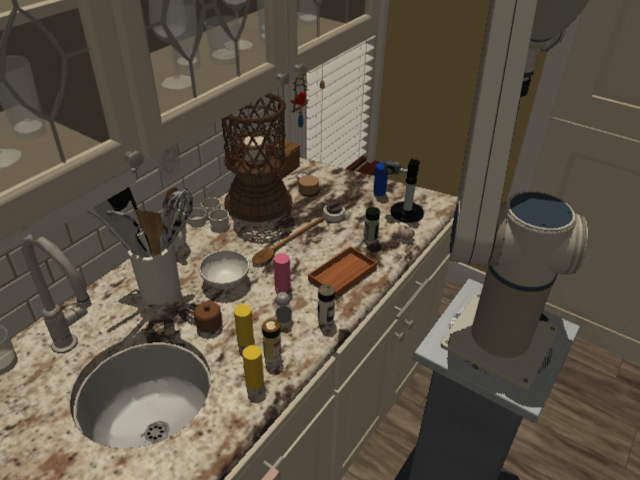

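View pics/b.png

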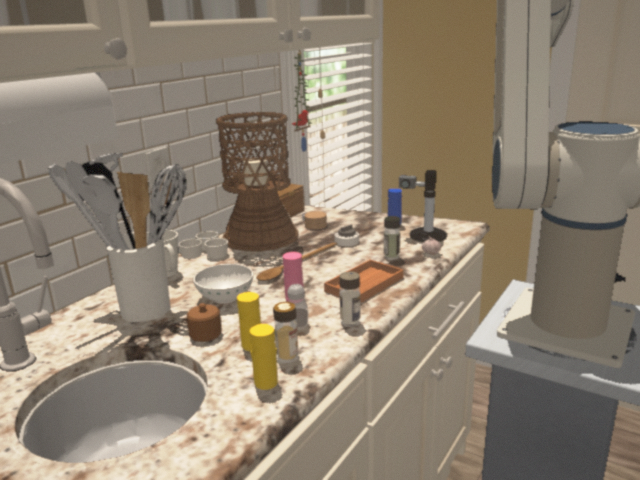

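The scene shows the three labelled jars at scene pixels (272,342), (327,306) and (372,226). The shaker is at (285,308), the tray at (343,271), and the stand at (408,190) with its camera pointing left. The yellow, pink and blue cylinders are decoys.

```bash
cat > loc.py <<'E'
from h import *
from scipy.optimize import least_squares
A,B=cam('scene'),cam('side')
def fit(b1,b2,h,r):
    a=np.linspace(0,2*np.pi,24)
    ring=np.array([[r*np.cos(x),r*np.sin(x),z] for z in(0,h) for x in a])
    def box(c,p):
        q=np.array([proj(c,np.r_[p,0]+o) for o in ring]);return np.r_[q.min(0),q.max(0)]
    f=lambda p:np.r_[box(A,p)-b1,box(B,p)-b2]
    s=least_squares(f,onz(A,(b1[0]+b1[2])/2,(b1[1]+b1[3])/2,h/2)[:2],loss='soft_l1');return s.x.round(4),np.abs(s.fun).max().round(1)
for n,b1,b2,h,r in [('jarA',[318,286,336,326],[339,272,359,325],.105,.0205),('jarB',[366,206,384,246],[382,218,403,260],.105,.0205),('jarC',[262,321,284,363],[273,301,301,364],.105,.0205),('shaker',[277,290,294,326],[291,286,308,328],.09,.022),('pink',[273,254,294,290],[283,256,303,303],.105,.0205),('blue',[375,161,387,197],[389,187,397,218],.105,.0205)]:
    print(n,*fit(np.array(b1,float),np.array(b2,float),h,r))
im=cv2.imread('pics/a.png');hsv=cv2.cvtColor(im,cv2.COLOR_BGR2HSV)
m=cv2.inRange(hsv,(3,120,60),(16,255,255));k=np.zeros_like(m);k[240:303,300:385]=m[240:303,300:385]
ys,xs=np.nonzero(k);P=np.array([onz(A,x,y,.015)[:2] for x,y in zip(xs,ys)])
(c,s,ang)=cv2.minAreaRect((P*1000).astype(np.float32));print('tray',c,s,ang,len(P))
print('garlic',onz(A,403,233,.025),'timer',onz(A,334,212,.024),'pot',onz(A,208,318,.034))
print('foot',onz(A,408,211,.01),onz(B,428.5,235,.01))
# head top and camera by two-view triangulation
def tri(u,v):
    r=least_squares(lambda X:np.r_[proj(A,X)-u,proj(B,X)-v],[.8,-.1,.15]);return r.x.round(4),np.abs(r.fun).max().round(1)
print('headtop',tri((413,161),(431,171)),'cam',tri((393,168),(407,183)))
big=np.hstack([cv2.resize(im[145:235,350:440],None,fx=4.4,fy=4.4,interpolation=cv2.INTER_CUBIC),cv2.resize(cv2.imread('pics/b.png')[160:250,370:460],None,fx=4.4,fy=4.4,interpolation=cv2.INTER_CUBIC)])
cv2.imwrite('pics/c.png',big)
E
python3 loc.py
```

```text
jarA [0.3763 0.199 ] 3.0
jarB [ 0.4441 -0.1421] 4.3
jarC [0.41   0.3642] 2.0
shaker [0.4555 0.2567] 5.5
pink [0.5346 0.1699] 4.3
blue [ 0.5554 -0.3709] 7.9
tray (412.497314453125, 32.64458465576172) (188.8644561767578, 154.53826904296875) 81.1306381225586 1348
garlic [ 0.3746137  -0.19603767  0.025     ] timer [ 0.59475391 -0.1634303   0.024     ] pot [0.59260756 0.3861474  0.034     ]
foot [ 0.4226551  -0.31988917  0.01      ] [ 0.42047833 -0.3068397   0.01      ]
headtop (array([ 0.4286, -0.3228,  0.1861]), np.float64(0.6)) cam (array([ 0.487 , -0.3079,  0.1489]), np.float64(0.7))
```

View pics/c.png

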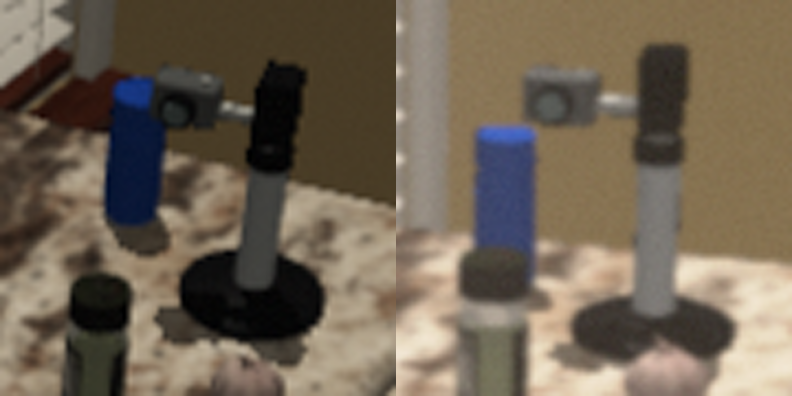

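```bash
cat >> h.py <<'E'
def down(yaw): # tool pointing down, tool x at world angle yaw
    c,s=np.cos(yaw),np.sin(yaw); return np.array([[c,s,0],[s,-c,0],[0,0,-1.]])
def plan(pos,yaw,N,start=None):
    "rows from the present pose to tcp pos/yaw"
    s=arm.state(); R=Rn.from_rotvec(s['orientation']); p=np.array(s['tcp_pos'])
    G=Rn.from_matrix(down(yaw)); w=(R.inv()*G).as_rotvec()/N; d=(np.array(pos)-p)/N
    for i in range(N):
        print((R.inv().apply(d)).round(4).tolist(), w.round(4).tolist()); R=R*Rn.from_rotvec(w)
def yawnow():
    X=Rn.from_rotvec(arm.state()['orientation']).as_matrix();return np.arctan2(X[1,0],X[0,0]),X[:,2].round(4)
E
python3 -c "
from h import *
plan([.42,-.11,.36],np.pi/2,10)"
```

```text
[0.0336, -0.0351, -0.0056] [-0.0, 0.0, -0.1143]
[0.0374, -0.031, -0.0056] [-0.0, 0.0, -0.1143]
[0.0407, -0.0265, -0.0056] [-0.0, 0.0, -0.1143]
[0.0435, -0.0217, -0.0056] [-0.0, 0.0, -0.1143]
[0.0457, -0.0166, -0.0056] [-0.0, 0.0, -0.1143]
[0.0473, -0.0113, -0.0056] [-0.0, 0.0, -0.1143]
[0.0482, -0.0058, -0.0056] [-0.0, 0.0, -0.1143]
[0.0486, -0.0003, -0.0056] [-0.0, 0.0, -0.1143]
[0.0483, 0.0053, -0.0056] [-0.0, 0.0, -0.1143]
[0.0474, 0.0107, -0.0056] [-0.0, 0.0, -0.1143]
```

Emit:
jog_arm([
  {"translation":[0.034,-0.035,-0.0055],"turn":[0,0,-0.114]},
  {"translation":[0.037,-0.031,-0.0055],"turn":[0,0,-0.114]},
  {"translation":[0.041,-0.0265,-0.0055],"turn":[0,0,-0.114]},
  {"translation":[0.0435,-0.022,-0.0055],"turn":[0,0,-0.114]},
  {"translation":[0.0455,-0.0165,-0.0055],"turn":[0,0,-0.114]},
], hand=1)

```text
t: 1.38
tcp_pos: [0.3401, -0.3379, 0.3318]
orientation: [2.756, 1.508, 0.0]
force: [0.9, 0.2, 0.4]
gripper_width: 0.085
grasp_force: 0.0
```

Emit:
jog_arm([
  {"translation":[0.0475,-0.011,-0.0055],"turn":[0,0,-0.114]},
  {"translation":[0.048,-0.006,-0.0055],"turn":[0,0,-0.114]},
  {"translation":[0.0485,0,-0.0055],"turn":[0,0,-0.114]},
  {"translation":[0.048,0.005,-0.0055],"turn":[0,0,-0.114]},
  {"translation":[0.0475,0.011,-0.0055],"turn":[0,0,-0.114]},
])

```text
t: 2.0
tcp_pos: [0.4213, -0.1092, 0.3594]
orientation: [2.22, 2.222, 0.001]
force: [0.3, -0.7, -0.1]
gripper_width: 0.0853
grasp_force: 0.0
```

Emit:
jog_arm([
  {"translation":[0,0,0],"turn":[0,0,0]},
  {"translation":[0,0,0],"turn":[0,0,0]},
])

```text
t: 2.25
tcp_pos: [0.4208, -0.1107, 0.359]
orientation: [2.224, 2.218, -0.0]
force: [-0.3, 1.1, -0.9]
gripper_width: 0.0855
grasp_force: 0.0
```

Run:
```python
from h import *
s=arm.state();print(s['t'],s['tcp_pos'],yawnow(),s['qpos'])
W=cam('wrist');im=snap('wrist','w1.png')
import pickle;pickle.dump(W,open('w1.pkl','wb'))
for n in ['jar_1','tray','camera_stand','head_grip','button_face','garlic']:
    print(n,[(px(d['extent']).round().tolist(),round(d['p'],2)) for d in arm.search_frame('wrist',n)])
```

```text
2.25 [ 0.42084152 -0.11070325  0.35895387] (np.float64(1.5679582184095449), array([ 0.e+00, -4.e-04, -1.e+00])) [-2.84394947e-01  6.48426386e-02  1.97158438e+00 -3.82878990e-04
  1.10503418e+00 -2.81384914e-01]
jar_1 [([328.0, 204.0, 380.0, 271.0], 0.66), ([410.0, 388.0, 456.0, 449.0], 0.61)]
tray [([266.0, 0.0, 391.0, 143.0], 0.94), ([396.0, 427.0, 427.0, 445.0], 0.31)]
camera_stand [([281.0, 332.0, 421.0, 443.0], 0.75)]
head_grip [([394.0, 427.0, 425.0, 446.0], 0.73)]
button_face []
garlic [([247.0, 268.0, 293.0, 312.0], 0.69)]
```

View pics/w1.png

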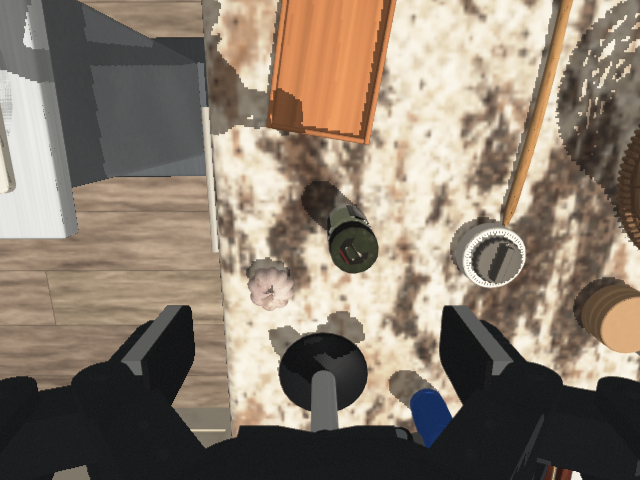

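The wrist view shows the dark cap of jar B at (353,247). The tray's near edge runs from (268,128) to (368,144), with its right side reaching (395,0). The stand's foot is at (323,371) and the garlic at (270,287).

Run:
```python
from h import *
import pickle
W=pickle.load(open('w1.pkl','rb'))
print('jarB',onz(W,353,247,.105),'foot',onz(W,323,371,.01),'garlic',onz(W,270,289,.025),'blue',onz(W,430,402,.105))
a,b,c,d=[onz(W,*p,.022)[:2] for p in((268,128),(368,144),(395,0),(281,0))]
print(a,b,c,np.linalg.norm(a-b))
yx=(b-a)/np.linalg.norm(b-a);yv=(c-b)/np.linalg.norm(c-b)
ang=(np.arctan2(yx[1],yx[0])+np.arctan2(yv[1],yv[0])-np.pi/2)/2
print('yaw deg',np.degrees([np.arctan2(yx[1],yx[0]),np.arctan2(yv[1],yv[0])-np.pi/2,ang]))
yv=np.array([-np.sin(ang),np.cos(ang)]);C=(a+b)/2+.085*yv;print('tray C',C,'spots',C-.038*yv,C+.038*yv,ang)
g=onz(W,353,247,.105)[:2]
print('TCP for jarB at z .13');plan([g[0],g[1],.18],np.pi/2+ang,5)
```

```text
jarB [ 0.45024159 -0.13784393  0.105     ] foot [ 0.42727292 -0.3148327   0.01      ] garlic [ 0.37150758 -0.20703595  0.025     ] blue [ 0.52336393 -0.2855329   0.105     ]
[ 0.37486543 -0.04436182] [ 0.47017206 -0.0595376 ] [0.49026064 0.06364786] 0.09650729086974429
yaw deg [-9.04731758 -9.26203216 -9.15467487]
tray C [0.43604226 0.03196759] spots [ 0.42999645 -0.00554838] [0.44208807 0.06948357] -0.15977921842168252
TCP for jarB at z .13
[-0.0053, 0.0059, 0.0358] [-0.0, -0.0, 0.031]
[-0.0051, 0.0061, 0.0358] [-0.0, -0.0, 0.031]
[-0.0049, 0.0062, 0.0358] [-0.0, -0.0, 0.031]
[-0.0047, 0.0064, 0.0358] [-0.0, -0.0, 0.031]
[-0.0045, 0.0065, 0.0358] [-0.0, -0.0, 0.031]
```

Emit:
jog_arm([
  {"translation":[-0.0053,0.006,0.036],"turn":[0,0,0.031]},
  {"translation":[-0.0051,0.006,0.036],"turn":[0,0,0.031]},
  {"translation":[-0.005,0.006,0.036],"turn":[0,0,0.031]},
  {"translation":[-0.0047,0.0064,0.036],"turn":[0,0,0.031]},
  {"translation":[-0.0045,0.0065,0.0355],"turn":[0,0,0.031]},
])

```text
t: 3.22
tcp_pos: [0.4504, -0.1379, 0.1783]
orientation: [2.392, 2.037, 0.0]
force: [1.4, -0.2, 0.5]
gripper_width: 0.0852
grasp_force: 0.0
```

Emit:
jog_arm([
  {"translation":[0,0,0],"turn":[0,0,0]},
])

```text
t: 3.35
tcp_pos: [0.449, -0.1373, 0.1774]
orientation: [-2.387, -2.035, 0.004]
force: [0.1, 0.0, -0.0]
gripper_width: 0.0854
grasp_force: 0.0
```

Run:
```python
from h import *
W=cam('wrist');im=snap('wrist','w2.png')
print(arm.state()['tcp_pos'],yawnow()[0])
for n in ['jar_1']:
    print(n,[(px(d['extent']).round().tolist(),round(d['p'],2)) for d in arm.search_frame('wrist',n)])
g=cv2.cvtColor(im,cv2.COLOR_RGB2GRAY)
print('proj',proj(W,[.4502,-.1378,.105]))
plan([.4502,-.1378,.13],np.pi/2-.16,1)
```

```text
[ 0.44961714 -0.13738701  0.1788645 ] 1.4125615606788688
jar_1 [([272.0, 214.0, 380.0, 365.0], 0.55)]
proj [322.08825261 315.87935613]
[-0.0004, 0.0001, 0.0499] [-0.0004, -0.0001, 0.002]
```

View pics/w2.png

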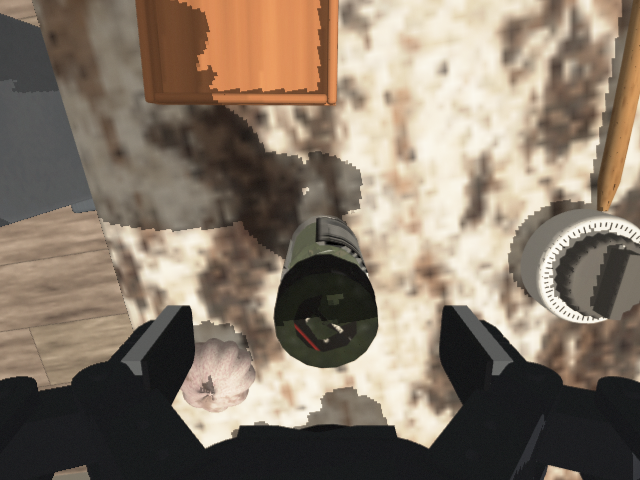

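Cap centred at (326,316) between the fingers; the tray's near edge lies along row 103, from column 148 to 337. I'll descend and grip.

Emit:
jog_arm([
  {"translation":[0,0.0005,0.025],"turn":[0,0,0]},
  {"translation":[0,0.0005,0.024],"turn":[0,0,0]},
  {"translation":[0,0,0],"turn":[0,0,0]},
])

```text
t: 3.82
tcp_pos: [0.451, -0.1373, 0.1309]
orientation: [-2.389, -2.039, 0.0]
force: [-0.3, 0.2, 0.1]
gripper_width: 0.0854
grasp_force: 0.0
```

Emit:
jog_arm([
  {"translation":[0,0,0],"turn":[0,0,0]},
  {"translation":[0,0,0],"turn":[0,0,0]},
  {"translation":[0,0,0],"turn":[0,0,0]},
  {"translation":[0,0,0],"turn":[0,0,0]},
  {"translation":[0,0,0],"turn":[0,0,0]},
], hand=-1, force=30)

```text
t: 4.45
tcp_pos: [0.4518, -0.1376, 0.1315]
orientation: [2.389, 2.038, 0.001]
force: [-1.1, -0.3, 7.6]
gripper_width: 0.04
grasp_force: 29.3
```

Run:
```python
from h import *
import pickle
s=arm.state();print(s['t'],s['tcp_pos'],yawnow(),s['gripper_width'],s['grasp_force'])
# tray again from w2
W=list(cam('wrist'));R=Rn.from_rotvec(s['orientation']).as_matrix()
m=arm.camera_model('wrist');T=np.eye(4);T[:3,:3]=down(1.41256);T[:3,3]=[.4496,-.1374,.1789];X=T@np.array(m['tool_from_camera'])
W[3]=X[:3,:3].T;W[4]=-W[3]@X[:3,3]
a,b,c=[onz(W,*p,.022)[:2] for p in((148,103),(337,103),(338,0))];print(a,b,c,np.linalg.norm(a-b))
e=(b-a)/np.linalg.norm(b-a);yv=np.array([-e[1],e[0]]);C=(a+b)/2+.085*yv
print(np.degrees(np.arctan2(e[1],e[0])),C,C-.038*yv,C+.038*yv)
```

```text
4.45 [ 0.45181901 -0.13759175  0.13154972] (np.float64(1.4128738044951317), array([ 1.7e-03, -6.0e-04, -1.0e+00])) 0.0399966712013944 29.252188154496253
[ 0.37530456 -0.04460752] [ 0.47239278 -0.06021038] [ 0.47984961 -0.01291277] 0.09833397835018923
-9.129827198401944 [0.43733579 0.03151422] [ 0.43130626 -0.00600437] [0.44336533 0.06903281]
```

```bash
python3 -c "
from h import *
plan([.431,-.006,.1315],np.pi/2-.16,3)"
```

```text
[0.0422, -0.0138, -0.0] [0.0006, 0.0001, 0.0007]
[0.0422, -0.0138, -0.0] [0.0006, 0.0001, 0.0007]
[0.0422, -0.0138, 0.0] [0.0006, 0.0001, 0.0007]
```

Emit:
jog_arm([
  {"translation":[0,0,-0.015],"turn":[0,0,0]},
  {"translation":[0,0,-0.04],"turn":[0,0,0]},
])

```text
t: 4.7
tcp_pos: [0.4502, -0.1371, 0.1856]
orientation: [-2.388, -2.037, 0.003]
force: [-0.1, -0.3, -0.4]
gripper_width: 0.0403
grasp_force: 30.6
```

Emit:
jog_arm([
  {"translation":[0.025,-0.008,0],"turn":[0,0,0]},
  {"translation":[0.042,-0.0135,0],"turn":[0,0,0]},
  {"translation":[0.042,-0.013,0],"turn":[0,0,0]},
  {"translation":[0.018,-0.006,0],"turn":[0,0,0]},
  {"translation":[0,0,0],"turn":[0,0,0]},
])

```text
t: 5.32
tcp_pos: [0.431, -0.0047, 0.1862]
orientation: [2.387, 2.042, 0.001]
force: [-0.5, 0.3, -1.0]
gripper_width: 0.0398
grasp_force: 30.8
```

Emit:
jog_arm([
  {"translation":[0,0,0.03],"turn":[0,0,0]},
  {"translation":[0,0,0.014],"turn":[0,0,0]},
  {"translation":[0,0,0],"turn":[0,0,0]},
])

```text
t: 5.7
tcp_pos: [0.4307, -0.0061, 0.1408]
orientation: [-2.39, -2.037, 0.003]
force: [-0.0, -0.4, -0.6]
gripper_width: 0.04
grasp_force: 30.7
```

```bash
python3 -c "
from h import *
s=arm.state();print(s['t'],s['tcp_pos'],yawnow(),s['force'],s['gripper_width'])
plan([.431,-.006,.1365],np.pi/2-.16,1)"
```

```text
5.7 [ 0.43071656 -0.00613715  0.14081903] (np.float64(1.4119680777192805), array([-2.3e-03,  1.0e-04, -1.0e+00])) [-0.01905154 -0.43452668 -0.57316158] 0.040028350906177596
[0.0002, 0.0003, 0.0043] [-0.0023, 0.0003, 0.0012]
```

Emit:
jog_arm([
  {"translation":[0,0,0.003],"turn":[0,0,0]},
  {"translation":[0,0,0.001],"turn":[0,0,0]},
  {"translation":[0,0,0],"turn":[0,0,0]},
])

```text
t: 6.08
tcp_pos: [0.4314, -0.0057, 0.1377]
orientation: [2.39, 2.039, 0.001]
force: [0.1, 1.3, -1.2]
gripper_width: 0.0397
grasp_force: 30.7
```

Emit:
jog_arm([
  {"translation":[0,0,0],"turn":[0,0,0]},
  {"translation":[0,0,0],"turn":[0,0,0]},
  {"translation":[0,0,0],"turn":[0,0,0]},
  {"translation":[0,0,0],"turn":[0,0,0]},
], hand=1)

```text
t: 6.58
tcp_pos: [0.4312, -0.0056, 0.1375]
orientation: [2.39, 2.039, 0.0]
force: [0.3, -0.6, 0.5]
gripper_width: 0.0855
grasp_force: 0.0
```

```bash
python3 -c "
from h import *
s=arm.state();print(s['t'],s['tcp_pos'],s['gripper_width'])
print('after lift to .26:')
import workcell
plan([.376,.165,.137],np.pi/2-.16,4)"
```

```text
6.575 [ 0.43120156 -0.00557986  0.13745567] 0.08547891976965424
after lift to .26:
[0.0399, -0.0203, 0.0001] [0.0, -0.0, 0.0005]
[0.0399, -0.0204, 0.0001] [0.0, -0.0, 0.0005]
[0.0399, -0.0204, 0.0001] [0.0, -0.0, 0.0005]
[0.0399, -0.0204, 0.0001] [0.0, -0.0, 0.0005]
```

Emit:
jog_arm([
  {"translation":[0,0,-0.03],"turn":[0,0,0]},
  {"translation":[0,0,-0.055],"turn":[0,0,0]},
  {"translation":[0,0,-0.055],"turn":[0,0,0]},
  {"translation":[0.02,-0.01,0],"turn":[0,0,0]},
  {"translation":[0.05,-0.022,0],"turn":[0,0,0]},
])

```text
t: 7.2
tcp_pos: [0.4113, 0.0685, 0.2785]
orientation: [2.392, 2.034, 0.004]
force: [1.5, 0.6, -0.2]
gripper_width: 0.0858
grasp_force: 0.0
```

Emit:
jog_arm([
  {"translation":[0.05,-0.022,0],"turn":[0,0,0]},
  {"translation":[0.05,-0.022,0],"turn":[0,0,0]},
  {"translation":[0.018,-0.01,0],"turn":[0,0,0]},
  {"translation":[0,0,0],"turn":[0,0,0]},
])

```text
t: 7.7
tcp_pos: [0.3753, 0.1946, 0.2774]
orientation: [-2.387, -2.043, 0.0]
force: [-0.3, 0.5, 0.2]
gripper_width: 0.0857
grasp_force: 0.0
```

Run:
```python
from h import *
import pickle
W=cam('wrist');im=snap('wrist','w3.png');pickle.dump(W,open('w3.pkl','wb'))
s=arm.state();print(s['t'],s['tcp_pos'],yawnow()[0])
print([(px(d['extent']).round().tolist(),round(d['p'],2)) for d in arm.search_frame('wrist','jar_1')])
```

```text
7.75 [0.37555035 0.19377721 0.27733845] 1.4147014833262241
[([482.0, 186.0, 614.0, 269.0], 0.84), ([288.0, 181.0, 352.0, 266.0], 0.72), ([386.0, 388.0, 444.0, 446.0], 0.66), ([316.0, 0.0, 346.0, 7.0], 0.6)]
```

View pics/w3.png

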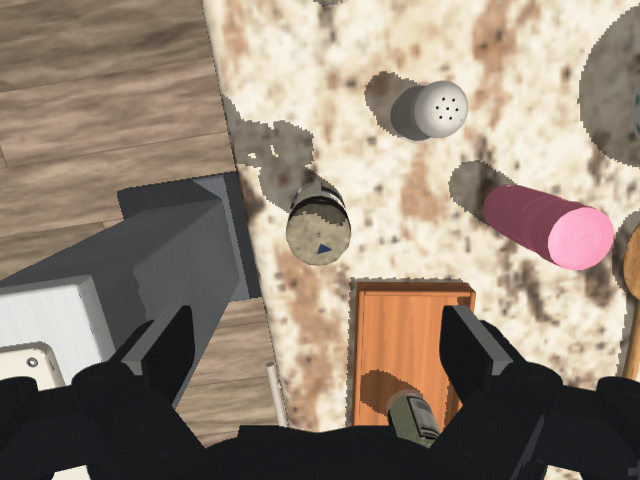

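Jar A's cap is at (319,234) and jar B stands in the tray at about (412,415). The shaker at (441,108) and the pink decoy at (580,237) are well clear.

Run:
```python
from h import *
import pickle
W=pickle.load(open('w3.pkl','rb'))
a,b=[onz(W,*p,.022)[:2] for p in((357,281),(475,284))];e=(b-a)/np.linalg.norm(b-a);y=np.array([-.159,-.987]);C=(a+b)/2+.085*np.array([-.159,-.987])
print('tray',a,b,C,np.degrees(np.arctan2(e[1],e[0])))
g=onz(W,319,234,.105);print(g)
plan([g[0],g[1],.131],np.pi/2-.16,3)
```

```text
tray [0.39952941 0.13291122] [0.49718312 0.11480549] [0.43484126 0.03996335] -10.503793490087027
[0.37714016 0.19964662 0.105     ]
[0.0022, 0.0001, 0.0488] [-0.0001, 0.0001, 0.0009]
[0.0022, 0.0001, 0.0488] [-0.0001, 0.0001, 0.0009]
[0.0022, 0.0001, 0.0488] [-0.0001, 0.0001, 0.0009]
```

Emit:
jog_arm([
  {"translation":[0.0022,0,0.05],"turn":[0,0,0]},
  {"translation":[0.0022,0,0.05],"turn":[0,0,0]},
  {"translation":[0.0022,0,0.035],"turn":[0,0,0]},
  {"translation":[0,0,0.0115],"turn":[0,0,0]},
  {"translation":[0,0,0],"turn":[0,0,0]},
])

```text
t: 8.43
tcp_pos: [0.3771, 0.1994, 0.1308]
orientation: [-2.391, -2.038, 0.002]
force: [-0.4, -0.3, 0.2]
gripper_width: 0.0848
grasp_force: 0.0
```

Emit:
jog_arm([
  {"translation":[0,0,0],"turn":[0,0,0]},
  {"translation":[0,0,0],"turn":[0,0,0]},
  {"translation":[0,0,0],"turn":[0,0,0]},
  {"translation":[0,0,0],"turn":[0,0,0]},
  {"translation":[0,0,0],"turn":[0,0,0]},
], hand=-1, force=30)

```text
t: 9.05
tcp_pos: [0.3773, 0.2004, 0.132]
orientation: [2.389, 2.039, 0.003]
force: [-1.4, -0.9, 8.2]
gripper_width: 0.0401
grasp_force: 29.2
```

```bash
python3 -c "
from h import *
s=arm.state();print(s['t'],s['tcp_pos'],s['gripper_width'])
plan([.4415,.0715,.137],np.pi/2-.16,1)"
```

```text
9.05 [0.37731339 0.20041177 0.13195103] 0.040136311247508015
[-0.1172, 0.0836, -0.005] [0.0016, -0.0011, 0.0022]
```

Emit:
jog_arm([
  {"translation":[0,0,-0.015],"turn":[0,0,0]},
  {"translation":[0,0,-0.04],"turn":[0,0,0]},
  {"translation":[0,0,0],"turn":[0,0,0]},
])

```text
t: 9.43
tcp_pos: [0.3783, 0.2009, 0.1889]
orientation: [2.389, 2.038, 0.009]
force: [0.5, -0.3, -0.4]
gripper_width: 0.0402
grasp_force: 30.8
```

Emit:
jog_arm([
  {"translation":[-0.02,0.014,0],"turn":[0,0,0]},
  {"translation":[-0.04,0.029,0],"turn":[0,0,0]},
  {"translation":[-0.04,0.029,0],"turn":[0,0,0]},
  {"translation":[-0.018,0.011,0],"turn":[0,0,0]},
  {"translation":[0,0,0],"turn":[0,0,0]},
])

```text
t: 10.05
tcp_pos: [0.4404, 0.0694, 0.1858]
orientation: [-2.392, -2.036, 0.0]
force: [-0.4, 0.6, -1.0]
gripper_width: 0.04
grasp_force: 30.8
```

Emit:
jog_arm([
  {"translation":[0,0,0.03],"turn":[0,0,0]},
  {"translation":[0,0,0.015],"turn":[0,0,0]},
  {"translation":[0,0,0.004],"turn":[0,0,0]},
  {"translation":[0,0,0],"turn":[0,0,0]},
])

```text
t: 10.55
tcp_pos: [0.4397, 0.071, 0.1371]
orientation: [-2.388, -2.04, 0.001]
force: [0.9, -0.8, -1.4]
gripper_width: 0.0405
grasp_force: 30.4
```

Emit:
jog_arm([
  {"translation":[0,0,0],"turn":[0,0,0]},
  {"translation":[0,0,0],"turn":[0,0,0]},
  {"translation":[0,0,0],"turn":[0,0,0]},
  {"translation":[0,0,0],"turn":[0,0,0]},
], hand=1)

```text
t: 11.05
tcp_pos: [0.4403, 0.0705, 0.137]
orientation: [2.39, 2.039, 0.0]
force: [0.4, 0.4, -0.3]
gripper_width: 0.0853
grasp_force: 0.0
```

Emit:
jog_arm([
  {"translation":[0,0,-0.03],"turn":[0,0,0]},
  {"translation":[0,0,-0.06],"turn":[0,0,0]},
  {"translation":[0,0,-0.06],"turn":[0,0,0]},
  {"translation":[0,0,-0.06],"turn":[0,0,0]},
  {"translation":[0,0,0],"turn":[0,0,0]},
])

```text
t: 11.68
tcp_pos: [0.4423, 0.0707, 0.3517]
orientation: [2.386, 2.035, 0.013]
force: [1.2, 0.7, -0.3]
gripper_width: 0.085
grasp_force: 0.0
```

```bash
python3 -c "
from h import *
s=arm.state();print(s['t'],s['tcp_pos'],s['gripper_width'])
plan([.43,-.36,.345],np.pi/2,8)"
```

```text
11.675 [0.44231704 0.07072881 0.35167946] 0.08498225432641439
[-0.0534, 0.007, 0.0008] [0.0012, -0.0003, -0.0198]
[-0.0535, 0.0059, 0.0008] [0.0012, -0.0003, -0.0198]
[-0.0536, 0.0048, 0.0008] [0.0012, -0.0003, -0.0198]
[-0.0537, 0.0038, 0.0008] [0.0012, -0.0003, -0.0198]
[-0.0538, 0.0027, 0.0008] [0.0012, -0.0003, -0.0198]
[-0.0538, 0.0017, 0.0008] [0.0012, -0.0003, -0.0198]
[-0.0539, 0.0006, 0.0008] [0.0012, -0.0003, -0.0198]
[-0.0539, -0.0005, 0.0008] [0.0012, -0.0003, -0.0198]
```

Emit:
jog_arm([
  {"translation":[-0.0535,0.007,0],"turn":[0,0,-0.02]},
  {"translation":[-0.0535,0.006,0],"turn":[0,0,-0.02]},
  {"translation":[-0.0535,0.005,0],"turn":[0,0,-0.02]},
  {"translation":[-0.0535,0.004,0],"turn":[0,0,-0.02]},
])

```text
t: 12.18
tcp_pos: [0.4339, -0.1461, 0.3459]
orientation: [-2.305, -2.133, 0.001]
force: [0.7, 0.2, 0.3]
gripper_width: 0.0856
grasp_force: 0.0
```

Emit:
jog_arm([
  {"translation":[-0.054,0.003,0],"turn":[0,0,-0.02]},
  {"translation":[-0.054,0.002,0],"turn":[0,0,-0.02]},
  {"translation":[-0.054,0.001,0],"turn":[0,0,-0.02]},
  {"translation":[-0.054,0,0],"turn":[0,0,-0.02]},
  {"translation":[0,0,0],"turn":[0,0,0]},
])

```text
t: 12.8
tcp_pos: [0.4296, -0.3636, 0.3453]
orientation: [-2.222, -2.219, 0.001]
force: [0.1, 1.5, 0.2]
gripper_width: 0.0857
grasp_force: 0.0
```

Run:
```python
from h import *
import pickle
W=cam('wrist');im=snap('wrist','w4.png');pickle.dump(W,open('w4.pkl','wb'))
s=arm.state();print(s['t'],s['tcp_pos'],yawnow()[0],s['qpos'])
for n in ['camera_stand','head_grip','button_face','jar_1']:print(n,[(px(d['extent']).round().tolist(),round(d['p'],2)) for d in arm.search_frame('wrist',n)])
```

```text
12.85 [ 0.42952123 -0.3617165   0.34524278] 1.5699483002687071 [-7.21160128e-01  2.84566110e-01  1.73254374e+00  1.47840386e-04
  1.12720142e+00 -7.20377585e-01]
camera_stand [([263.0, 98.0, 455.0, 211.0], 0.97)]
head_grip [([284.0, 99.0, 456.0, 214.0], 0.57)]
button_face [([307.0, 200.0, 334.0, 210.0], 0.72)]
jar_1 [([420.0, 179.0, 502.0, 243.0], 0.58), ([284.0, 100.0, 455.0, 214.0], 0.53)]
```

View pics/w4.png

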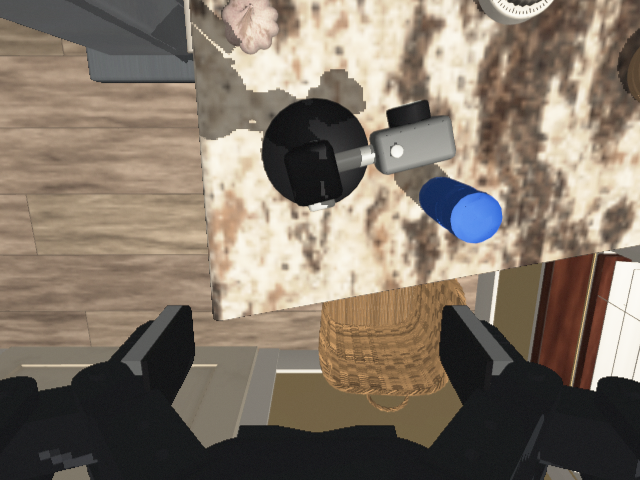

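The stand shows in this view: head near (314,172), its arm running right and slightly up to the camera at (413,143). The button is just below the head at (320,206), and the blue decoy is at (475,217). I'll zoom in for the head's corners.

Run:
```python
import cv2,numpy as np
im=cv2.imread('pics/w4.png')[90:220,255:465]
im=np.clip((im/255.)**.5*255,0,255).astype('uint8')
cv2.imwrite('pics/w4c.png',cv2.resize(im,(777,481),interpolation=cv2.INTER_NEAREST))
```

```text
(no output)
```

View pics/w4c.png

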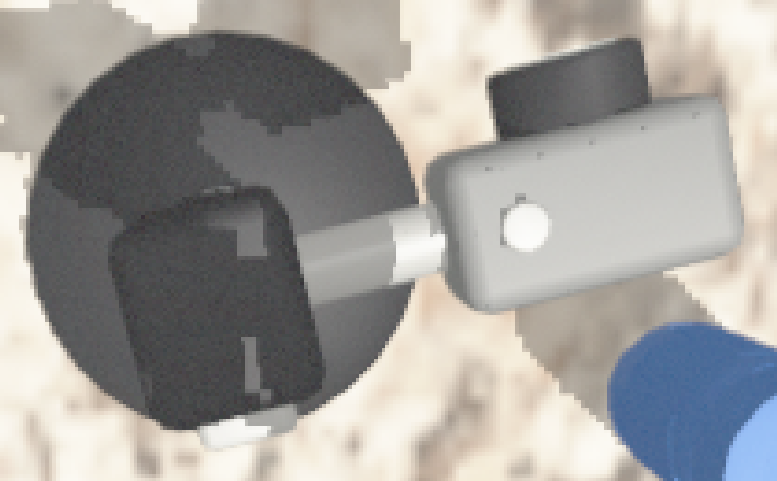

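Run:
```python
from h import *
import pickle
W=pickle.load(open('w4.pkl','rb'))
P=lambda x,y,z:onz(W,255+x/3.7,90+y/3.7,z)[:2]
h=[P(*p,.186) for p in((112,240),(285,205),(325,385),(155,428))];C=np.mean(h,0)
print('head',C,[np.linalg.norm(h[i]-h[(i+1)%4]).round(4) for i in range(4)])
an=lambda a,b:np.degrees(np.arctan2(*(b-a)[::-1]))
print('foot',P(222,238,.012),'yaws',an(h[0],h[1]),an(h[3],h[2]),an(P(430,160,.165),P(720,97,.165)),an(P(480,312,.165),P(740,245,.165)),'L,R',an(h[3],h[0])-90,an(h[2],h[1])-90)
cam_=P(585,205,.168);print('cam',cam_,an(C,cam_));b=P(250,428,.175);print('button',b)
bl=onz(W,475,217,.105);print('blue',bl)
```

```text
head [ 0.42797258 -0.32141227] [np.float64(0.0259), np.float64(0.0272), np.float64(0.0265), np.float64(0.0286)]
foot [ 0.42760625 -0.32140447] yaws 11.028646283449794 14.189318521479201 11.805482165711705 14.366287479098409 L,R 11.85394725525505 13.21828371097483
cam [ 0.48551232 -0.30625564] 14.757156963143084
button [ 0.43270955 -0.34040108]
blue [ 0.5503892  -0.36273606  0.105     ]
```

Emit:
jog_arm([
  {"translation":[0,0,0],"turn":[0,0,0.17]},
  {"translation":[0,0,0],"turn":[0,0,0.17]},
  {"translation":[0,0,0],"turn":[0,0,0.17]},
  {"translation":[0,0,0],"turn":[0,0,0.17]},
  {"translation":[0,0,0],"turn":[0,0,0.17]},
])

```text
t: 13.68
tcp_pos: [0.4306, -0.3594, 0.347]
orientation: [-2.941, -1.105, -0.0]
force: [-0.1, -0.8, 0.5]
gripper_width: 0.0853
grasp_force: 0.0
```

Emit:
jog_arm([
  {"translation":[0,0,0],"turn":[0,0,0.17]},
  {"translation":[0,0,0],"turn":[0,0,0.17]},
  {"translation":[0,0,0],"turn":[0,0,0.154]},
  {"translation":[0.008,-0.039,0.03],"turn":[0,0,0]},
  {"translation":[0,0,0],"turn":[0,0,0]},
])

```text
t: 14.3
tcp_pos: [0.4281, -0.3172, 0.3149]
orientation: [-3.116, -0.363, 0.006]
force: [-0.2, 0.2, 1.1]
gripper_width: 0.0854
grasp_force: 0.0
```

Run:
```python
from h import *
W=cam('wrist');im=snap('wrist','w5.png')
s=arm.state();print(s['t'],s['tcp_pos'],yawnow(),s['qpos'])
plan([.4278,-.3214,.214],.227,1)
cv2.imwrite('pics/w5.png',np.clip((im[:,:,::-1]/255.)**.6*255,0,255).astype('uint8'))
```

```text
14.35 [ 0.42905775 -0.31888988  0.31627656] (np.float64(0.23169015781123922), array([-0.0017,  0.0013, -1.    ])) [-6.61408591e-01  2.76394338e-01  1.81769883e+00 -2.60270586e-05
  1.04964451e+00  6.77711689e-01]
[-0.0017, 0.0023, 0.1023] [-0.0017, 0.0014, 0.0047]
```

View pics/w5.png

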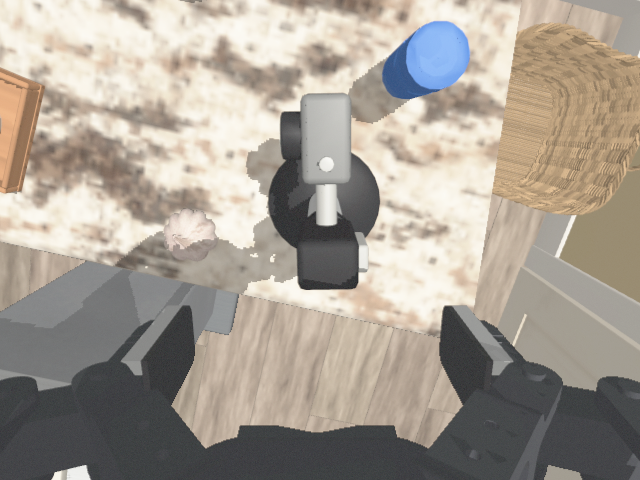

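The head is squarely aligned: its top spans columns 299–358 and rows 235–288, the button is at right (362,252), and the camera is above at (326,138).

Run:
```python
from h import *
W=cam('wrist')
a,b=onz(W,299,262,.186),onz(W,358,262,.186);print(a,b,np.linalg.norm(a-b));C=onz(W,328.5,262,.186);print(C)
plan([(C[0]+.4278)/2,(C[1]-.3214)/2,.214],.227,1)
```

```text
[ 0.42753149 -0.30901773  0.186     ] [ 0.43440241 -0.3382497   0.186     ] 0.03002862148849311
[ 0.43096719 -0.32363475  0.186     ]
[-0.0004, 0.0038, 0.1023] [-0.0017, 0.0014, 0.0047]
```

Emit:
jog_arm([
  {"translation":[0,0.004,0.03],"turn":[0,0,0]},
  {"translation":[0,0,0.035],"turn":[0,0,0.005]},
  {"translation":[0,0,0.025],"turn":[0,0,0]},
  {"translation":[0,0,0.012],"turn":[0,0,0]},
  {"translation":[0,0,0],"turn":[0,0,0]},
])

```text
t: 14.98
tcp_pos: [0.4305, -0.325, 0.215]
orientation: [-3.122, -0.351, 0.0]
force: [0.5, -0.1, -0.2]
gripper_width: 0.0852
grasp_force: 0.0
```

Emit:
jog_arm([
  {"translation":[0,0,0],"turn":[0,0,0]},
  {"translation":[0,0,0],"turn":[0,0,0]},
  {"translation":[0,0,0],"turn":[0,0,0]},
  {"translation":[0,0,0],"turn":[0,0,0]},
  {"translation":[0,0,0],"turn":[0,0,0]},
], hand=-1, force=40)

```text
t: 15.6
tcp_pos: [0.4297, -0.3222, 0.2159]
orientation: [-3.117, -0.351, 0.002]
force: [-2.2, 15.7, 15.8]
gripper_width: 0.0317
grasp_force: 38.1
```

Emit:
jog_arm([
  {"translation":[0,0,0],"turn":[0,0,0]},
  {"translation":[0,0,0],"turn":[0,0,0]},
])

```text
t: 15.85
tcp_pos: [0.4298, -0.3222, 0.2159]
orientation: [-3.117, -0.351, 0.002]
force: [-2.1, 15.9, 15.5]
gripper_width: 0.0321
grasp_force: 38.0
```

Opening is 32 mm, so the button is fully in. I'll take out the sideways offset and lift gently.

Emit:
jog_arm([
  {"translation":[0,-0.0025,0],"turn":[0,0,0]},
  {"translation":[0,0,-0.005],"turn":[0,0,0]},
  {"translation":[0,0,-0.01],"turn":[0,0,0]},
  {"translation":[0,0,-0.01],"turn":[0,0,0]},
  {"translation":[0,0,0],"turn":[0,0,0]},
])

```text
t: 16.48
tcp_pos: [0.4296, -0.3219, 0.2408]
orientation: [-3.121, -0.351, -0.0]
force: [2.8, 4.2, -2.8]
gripper_width: 0.0316
grasp_force: 41.2
```

Emit:
jog_arm([
  {"translation":[0,0,-0.016],"turn":[0,0,0]},
  {"translation":[0,0,-0.016],"turn":[0,0,0]},
  {"translation":[0,0,-0.016],"turn":[0,0,0]},
  {"translation":[0,0,-0.012],"turn":[0,0,0]},
  {"translation":[0,0,0],"turn":[0,0,0]},
])

```text
t: 17.1
tcp_pos: [0.4296, -0.3219, 0.3011]
orientation: [-3.121, -0.351, -0.001]
force: [2.0, 5.7, -2.5]
gripper_width: 0.0319
grasp_force: 41.3
```

Emit:
jog_arm([
  {"translation":[0,0,-0.003],"turn":[0,0,0]},
  {"translation":[0,0,-0.002],"turn":[0,0,0]},
  {"translation":[0,0,0],"turn":[0,0,0]},
])

```text
t: 17.48
tcp_pos: [0.4296, -0.3219, 0.3054]
orientation: [-3.121, -0.351, -0.0]
force: [1.9, 4.8, -1.7]
gripper_width: 0.0315
grasp_force: 41.3
```

Slightly further, until the end stop is felt.

Emit:
jog_arm([
  {"translation":[0,0,-0.0015],"turn":[0,0,0]},
  {"translation":[0,0,0],"turn":[0,0,0]},
  {"translation":[0,0,0],"turn":[0,0,0]},
])

```text
t: 17.85
tcp_pos: [0.4296, -0.3219, 0.3061]
orientation: [-3.121, -0.351, 0.0]
force: [4.5, 4.0, -7.9]
gripper_width: 0.0317
grasp_force: 42.1
```

Run:
```python
from h import *
s=arm.state();print(s['t'],s['tcp_pos'],s['force'],s['gripper_width'],s['grasp_force'])
a=snap('scene','z.png');b=snap('side')
for c in('scene','side'):print(c,[(px(d['extent']).round().tolist(),round(d['p'],2)) for d in arm.search_frame(c,'jar_1')])
A=a[130:370,230:450,::-1];B=b[150:390,230:450,::-1]
cv2.imwrite('pics/z.png',cv2.resize(np.hstack([A,B]),None,fx=1.8,fy=1.8,interpolation=cv2.INTER_CUBIC))
```

```text
17.85 [ 0.42963911 -0.32186116  0.30608445] [ 4.49843796  4.03177612 -7.86917875] 0.03173923365477861 42.147705405950546
scene [([271.0, 253.0, 294.0, 294.0], 0.94), ([242.0, 348.0, 263.0, 389.0], 0.91), ([375.0, 163.0, 387.0, 198.0], 0.71), ([233.0, 306.0, 258.0, 348.0], 0.66), ([346.0, 231.0, 361.0, 269.0], 0.65), ([261.0, 322.0, 286.0, 366.0], 0.55)]
side [([272.0, 301.0, 299.0, 359.0], 0.97), ([248.0, 324.0, 279.0, 390.0], 0.92), ([281.0, 252.0, 305.0, 302.0], 0.84), ([387.0, 189.0, 400.0, 225.0], 0.8), ([362.0, 234.0, 384.0, 281.0], 0.72), ([345.0, 247.0, 363.0, 290.0], 0.71), ([236.0, 292.0, 261.0, 352.0], 0.64)]
```

View pics/z.png

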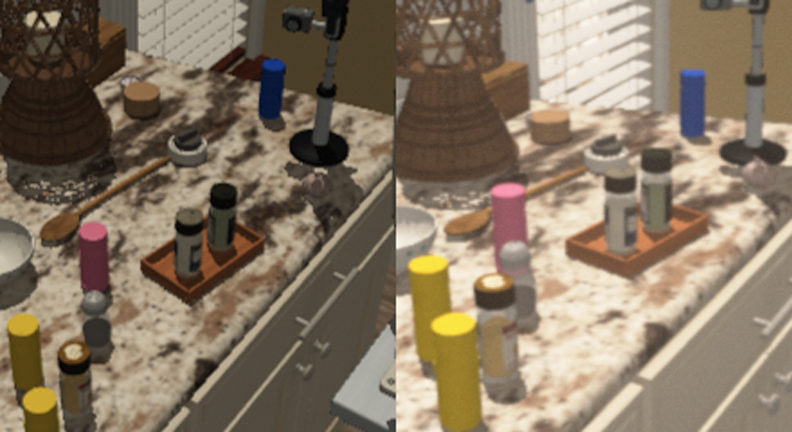

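Both jars stand upright in the tray (crop pixels (187,243) and (222,218)). The third jar, shaker and decoys are where they were. The mast is extended with the camera still held, and the extra downward force fits the end stop.

```bash
python3 -c "
from workcell import arm
print(arm.finish_job())"
```

```text
the job is handed in; nothing more can be done
None
```

I handed the job in at about 18 s: two jars stand upright in the tray, and the gripper is holding the mast at about 90 mm (its second stop) with the button squeezed; the third jar, shaker and everything else looked undisturbed, and no verdict was returned.

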